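# Lay out a gauge branch on the fitter's sheet

## Robot

A 7-joint arm with a two-finger parallel gripper is mounted at the origin on the work surface. World frame = base frame: x ahead of the robot, y to its left, z up, the work surface at z = 0. Lengths are in m, angles in rad, forces in N, time in s.
With the tool pointing down it reaches from about 0.35 to 0.9 m from the base axis. Payload 19.9 kg.
Tool frame: the origin (TCP) lies between the finger pads; the fingertips stand 17 mm ahead of it and the grasp point (between the pads) lies 2 mm behind it; z points along the fingers, y is the line along which they close (so a half turn about z gives the same grasp; the last joint's range is limited). The gripper opens to 85 mm and grips with 20 to 120 N. Pads are 22 mm wide; open, the fingers measure 114 mm over their backs; the gripper's body (76 mm by 85 mm) begins 54 mm behind the grasp point. The pads swing forward as they close: fully open they stand 13 mm farther back than shut.
Start: joints at [1.248, 0.417, -0.01, 1.614, 0.005, 1.111, -0.053], TCP at [0.173, -0.601, 0.248] pointing down, gripper open.
Joint ranges: [-2.81, 2.81], [-0.39, 2.02], [-1.27, 1.25], [0.06, 2.57], [-1.19, 4.33], [0.19, 2], [-2.82, 2.82]. Speed limits (rad/s): [1.89, 1.89, 2.39, 2.39, 3.01, 3.01, 3.01].

## Interface

Orientations are given as a unit quaternion [w, x, y, z].
In Python, from cell import arm gives the robot as it stands.
- The arm moves only by the tool carry_out, never from a script. Its argument "moves" is a list of rows, each a list of 3 entries, a list of its own where there are three numbers: the shift along the tool's x, y, z in units of 0.2 m (1.0 is 0.2 m), then the turn about the tool's z in units of 360 degrees (1.0 is 360 degrees), then the opening, from 0 (shut) to 1 (fully open). A call has 1 to 12 rows; each row is the pose to reach, as a shift and turn from the pose commanded when the call began, along the tool's axes at that moment, turning the shorter way round; what a row does not reach only later rows make up. A row lasts 1/12 s, in which the tool goes at most 41.7 mm and 7.16 degrees, less where a joint would pass 70% of its speed; a pose out of reach is approached as far as the arm can. A call with a number of a shift or a turn outside -1 to 1 is refused whole. A call with a gripper value outside its range is refused whole. The fingers move at their own pace and stop on an object; "grip_force" is the grip in N (left out, the last holds). Time passes only in rows, so rows that repeat a pose let the fingers close. It gives the time, the measured TCP pose, the force, the opening and the grip force at its end, in the units of the state.
- arm.sense(): the state, without advancing time (a new reading comes with each control period).
- arm.camera(name): name is "scene" or "top"; returns the picture (480x640x3 uint8, red, green, blue); there is no depth.
- arm.get_calibration(name): a dict with "intrinsics" (3x3 intrinsics, pixels), "position" and "rotation" of the camera in the world. Camera axes: x right, y up, looking along -z (the intrinsics and any distortion apply to the point x, -y, -z); pixel columns grow to the right and rows downward; lengths in m; the calibration is good to about 2 mm. A picture is of the moment at which its call begins. get_calibration takes no time and is no camera call.
- arm.job_done(): hands the job in; it is judged then, once.
The state is a dict: "t": time; "joints": joint angles; "joint_vel": joint speeds; "joint_torque": joint torques, N m; "ee_pos": TCP position; "eef_rot": TCP orientation; "contact_force": force on the tool from outside, world axes, zero at the start; "wrist_torque": the same for the moment, N m; "opening": opening from 0.0 (shut) to 1.0 (fully open); "finger_force": force on a finger pad.
Only numpy, scipy, OpenCV 4.12 (cv2) and the standard library are available. Lean on these libraries where they do the work, as an engineer would, in place of code of your own. Each camera call takes 0.05 s, during which the arm holds its last target. There are 200 camera calls.

## Task

Lay out the loose fittings for the next gauge branch, all standing upright. Stand the plain socket straight out from the tee's side outlet, about 30 mm clear of it, and stand the reducer centred on top of the socket, narrow end up; stand the handwheel valve midway in the gap between the two pipe ends, its bore in line with the pipes. Stand the gauge centred on top of the flushing ring, its dial facing the way the ring's side port points, and let go of everything.

Things in the scene. Friction and masses are not known exactly. Their poses are not given: they have to be found in the camera images.
- socket_center (a point): loose plain pipe socket, galvanised: an upright round tube 48 mm across outside, 36 mm inside, 50 mm tall, 0.2 kg. Point at its centre, 25 mm above its underside; z up its axis.
- reducer_center (a point): loose bell reducer, galvanised, standing wide end down, 48 mm tall, 0.2 kg: 48 mm across from the foot to 16 mm up, tapering to 35 mm across from 28 mm up to the top. Underside flat. Point on its axis half-way up (24 mm above the underside); z up.
- valve_center (a point): loose brass gate valve standing on a 36 mm square foot, handwheel on top, 76 mm tall to the top of the wheel, 0.4 kg. Its bore runs along its own y, 76 mm end to end, 41 mm across the end collars, bore axis 22 mm above the underside. The wheel is a red disc 50 mm across, 10 mm thick, level, centred 71 mm above the underside. Point at the centre, 38 mm above the underside; z up.
- gauge_center (a point): loose pressure gauge, upright, 113 mm tall, 0.5 kg, most of the weight in its foot: a round diaphragm-seal foot 64 mm across and 22 mm high, a thin neck, and a round case 68 mm across and 34 mm thick whose centre is 79 mm above the underside. The white dial, in a bright steel rim, is on the dark case's own -x side; the flat back is +x. Point on the upright axis half-way up, 56.5 mm above the underside; z up.
- gauge_face (a point): middle of the gauge's white dial, 18 mm along the gauge's own -x from its upright axis, 79 mm above its underside; axes as gauge_center.
- tee: fixed galvanised tee lying flat on the sheet; does not budge. Origin on the sheet under the crossing of its bores. Its run is 100 mm long along y, 52 mm across the collars; its side outlet points along -x and its mouth is 50 mm from the origin, 52 mm across. Bores 26 mm above the sheet.
- pipes: fixed pair of short pipes in one line along y on black plastic saddles, 34 mm across, axis 22 mm above the sheet, saddles 50 mm wide and no higher than 28 mm; does not budge. The pipes run from 60 to 105 mm either side of the origin, leaving a clear gap of 120 mm. Origin on the sheet in the middle of the gap.
- ring: fixed flushing ring, a galvanised round block 92 mm across and 30 mm high with a flat top; does not budge. A brass side port sticks out along its -x to 70 mm from the centre, 26 mm across at its end. Origin on the sheet under its centre.
There are look-alikes about, which are no part of the job. What is shaped like the part that bears valve_center but blue is not meant.

How it is judged:
By the outcome, as a careful person would: the job done as asked, in the order asked, and still so for the second after the job is handed in, with the robot touching nothing.
It also fails if it takes over 93 s, if anything falls off the work surface, if the arm or the gripper's body presses on something with over 40 N, if the wrist force passes 120 N, or if a joint passes its speed limit or range.

## Working session

There is one attempt and no reset: what is moved stays moved. The work goes in short steps, Python scripts to look and compute and a tool call to move; the robot and the scene stay as the last step left them, time stands still between calls to the robot, and variables do not carry over. Pictures are saved under pics/ and viewed, at most 15 in all, crops included, and the job is handed in when it is done.

Besides the shell and the picture viewer there is one more tool, called after "Request:" as name(argument=value, ...), one argument or row to a line, values as JSON. carry_out: Moves the arm, as the interface text tells. Its arguments: {"type":"object","properties":{"moves":{"type":"array","items":{"type":"array"}},"grip_force":{"type":"number"}},"required":["moves"]}

```bash
mkdir -p pics; ls; python3 - <<'E'
from cell import arm
import cv2
s=arm.sense();print(s)
for n in("scene","top"):
    c=arm.get_calibration(n);print(n,c)
    cv2.imwrite(f"pics/{n}0.png",arm.camera(n)[:,:,::-1])
E
```

```text
pics
{'t': 0.0, 'joints': array([ 1.24852225,  0.41796592, -0.01028641,  1.61417502,  0.00468865,
        1.11071059, -0.05301552]), 'joint_vel': array([ 0.00188261, -0.00191646,  0.00067683,  0.00095714,  0.00042225,
        0.00101494, -0.00028794]), 'joint_torque': array([ 6.70934132e-04, -8.64446998e+01,  6.78983442e-01, -4.34900737e+01,
        1.90282683e-02,  7.25393300e-03, -4.62287105e-06]), 'ee_pos': array([ 0.17307998, -0.60021228,  0.247665  ]), 'eef_rot': array([-6.03714361e-04,  9.90163647e-01,  1.39912724e-01, -1.30103257e-04]), 'contact_force': array([-0.18998862,  0.51531593, -0.13738956]), 'wrist_torque': array([-0.02031211,  0.03107374, -0.00380661]), 'finger_force': 0.0, 'opening': 0.9988661343267383}
scene {'intrinsics': array([[605.87685873,   0.        , 316.89853364],
       [  0.        , 605.87685873, 233.76093764],
       [  0.        ,   0.        ,   1.        ]]), 'position': array([ 1.19599875, -0.73510755,  0.88835093]), 'rotation': array([0.84592332, 0.40479082, 0.14801953, 0.31408335])}
top {'intrinsics': array([[518.67652221,   0.        , 318.21610273],
       [  0.        , 518.67652221, 246.57486178],
       [  0.        ,   0.        ,   1.        ]]), 'position': array([0.38719432, 0.04706444, 1.27818644]), 'rotation': array([-0.70273152, -0.03401415,  0.04554077,  0.70918086])}
```

View pics/scene0.png

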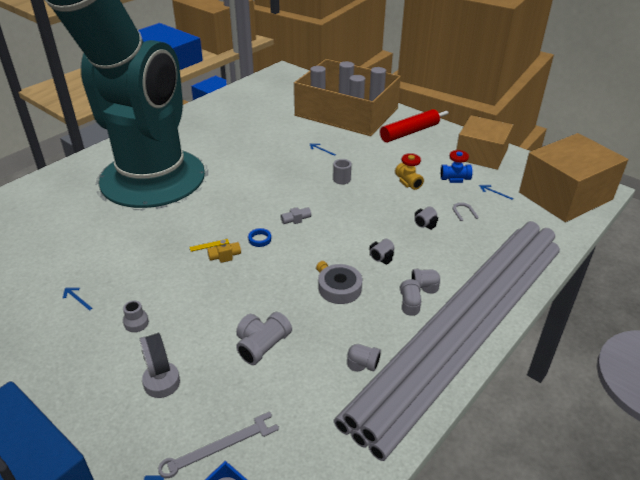

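View pics/top0.png

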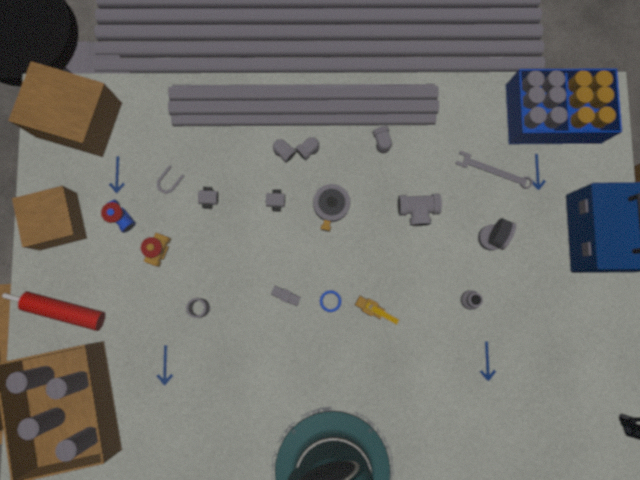

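The top view shows: socket (199,308), reducer (471,300), red-wheeled brass valve (153,248), gauge (495,235), tee (420,208), ring (331,203) with port (326,226), and pipes (207,197) and (275,200). In the scene view the same parts are at socket (342,172), reducer (134,315), valve (410,172), gauge (158,365), tee (262,335), ring (340,283) and pipes (427,217) and (382,250).

```bash
cat > h.py <<'E'
import numpy as np, cv2
from scipy.spatial.transform import Rotation as R
from cell import arm
def cal(n):
    c=arm.get_calibration(n);q=np.array(c['rotation']);return c['intrinsics'],np.array(c['position']),R.from_quat(q[[1,2,3,0]]).as_matrix()
def ray(n,uv):
    K,p,M=cal(n);d=np.linalg.inv(K)@[uv[0],uv[1],1.];d=M@(d*[1,-1,-1]);return p,d/np.linalg.norm(d)
def plane(n,uv,z):
    p,d=ray(n,uv);return p+d*(z-p[2])/d[2]
def proj(n,X):
    K,p,M=cal(n);c=(M.T@(np.asarray(X)-p))*[1,-1,-1];u=K@c;return u[:2]/u[2]
def tri(ut,us):
    (p,a),(q,b)=ray('top',ut),ray('scene',us)
    A=np.stack([a,-b],1);s=np.linalg.lstsq(A,q-p,rcond=None)[0]
    x,y=p+a*s[0],q+b*s[1];return (x+y)/2,np.linalg.norm(x-y)
def crop(im,u,v,w,h,k):
    u,v=int(u-w//2),int(v-h//2);return cv2.resize(im[v:v+h,u:u+w],None,fx=k,fy=k,interpolation=cv2.INTER_CUBIC)
E
python3 - <<'E'
from h import *
P=dict(top=[(199,308),(471,300),(153,248),(495,235),(420,208),(331,208),(207,197),(275,200)],scene=[(342,172),(134,315),(410,172),(158,365),(262,335),(340,283),(427,217),(382,250)])
for n,k,w in(('top',5,(40,60)),('scene',4,(50,75))):
    im=cv2.imread(f'pics/{n}0.png')
    t=[]
    for u,v in P[n]:
        c=crop(im,u,v,40 if n=='top' else 60,60 if n=='top' else 75,1)
        if n=='top': c=crop(im,u,v,50,50,1)
        t.append(cv2.resize(c,(200,250 if n=='scene' else 200),interpolation=cv2.INTER_CUBIC))
    o=np.vstack([np.hstack(t[:4]),np.hstack(t[4:])]);cv2.imwrite(f'pics/{n}m.png',o)
E
```

```text
(no output)
```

View pics/topm.png

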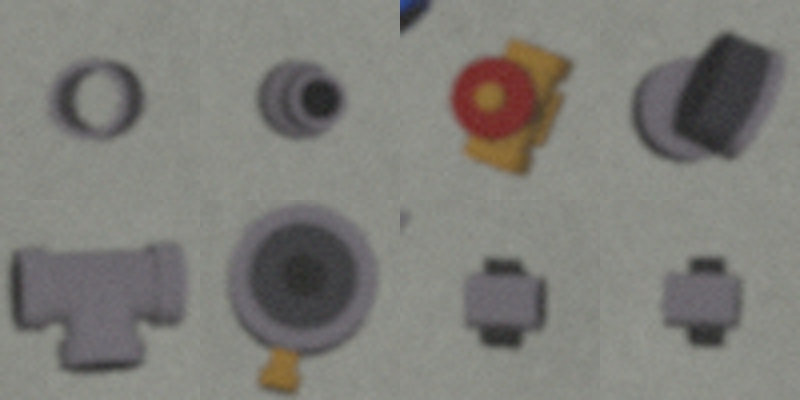

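View pics/scenem.png

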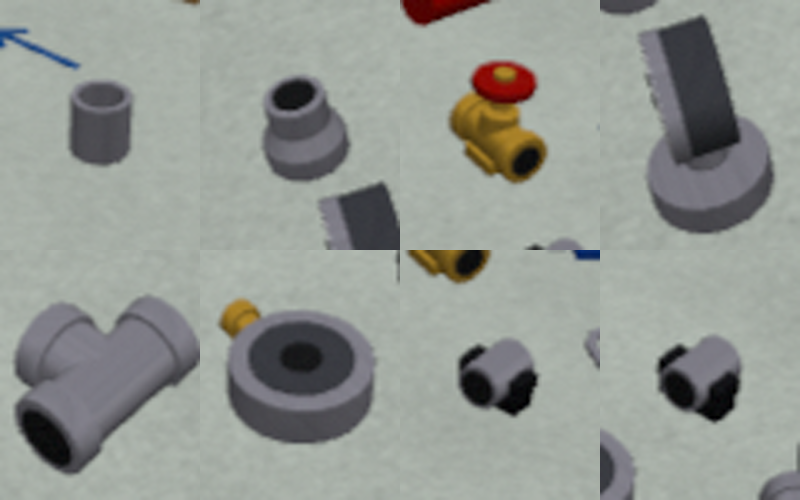

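The crops show the parts clearly: the red wheel with its brass hub, the dark reducer mouth, and the ring's dark centre with its port pointing down-left. The gauge's bright rim, which is its dial side, points right and slightly down in the top view. Next I segment by colour.

```bash
cat > seg.py <<'E'
from h import *
def masks(bgr):
    b,g,r=[c.astype(int) for c in cv2.split(cv2.GaussianBlur(bgr,(3,3),0))]
    hsv=cv2.cvtColor(cv2.GaussianBlur(bgr,(3,3),0),cv2.COLOR_BGR2HSV)
    v=np.max([b,g,r],0);sat=hsv[...,1]
    m={}
    m['red']=(r-g>60)&(r-b>50)
    m['brass']=(r-b>45)&~m['red']&(g-b>15)
    m['dark']=(v<88)&(sat<90)
    m['grey']=((r+b)//2-g>0)&(sat<90)&(v>=70)
    m['obj']=m['grey']|m['dark']
    return {k:x.astype(np.uint8) for k,x in m.items()}
def blob(m,u,v,w,fill=True):
    z=np.zeros_like(m);u0,v0=max(u-w,0),max(v-w,0);z[v0:v+w,u0:u+w]=m[v0:v+w,u0:u+w]
    cs=cv2.findContours(z,cv2.RETR_EXTERNAL,cv2.CHAIN_APPROX_NONE)[0]
    c=max(cs,key=cv2.contourArea);M=cv2.moments(c)
    return np.array([M['m10']/M['m00'],M['m01']/M['m00']]),M['m00'],c
E
python3 - <<'E'
from seg import *
np.set_printoptions(precision=4,suppress=True)
I={n:cv2.imread(f'pics/{n}0.png') for n in('top','scene')};Ms={n:masks(I[n]) for n in I}
def two(name,k,ut,us,wt,ws,z):
    a,A,c=blob(Ms['top'][k],*ut,wt);b,B,d=blob(Ms['scene'][k],*us,ws)
    print(name,a,A,b,B,'tri',*tri(a,b),'top@z',plane('top',a,z),'sc@z',plane('scene',b,z))
    return a,b,c,d
two('socket','obj',(199,308),(342,172),18,22,.025)
two('reducer sil','obj',(471,300),(134,315),18,22,.024)
two('reducer mouth','dark',(475,300),(134,308),10,12,.048)
two('wheel','red',(151,247),(410,160),18,16,.074)
r=two('brass','brass',(155,249),(410,175),22,22,.022);print(cv2.minAreaRect(r[2]))
r=two('gaugecase','dark',(502,234),(165,355),20,30,.08);print(cv2.minAreaRect(r[2]))
two('ringdark','dark',(331,203),(340,278),18,22,.03)
r=two('ringport','brass',(326,227),(322,267),9,10,.015)
r=two('tee','obj',(420,208),(262,335),30,36,.026);print(cv2.minAreaRect(r[2]))
two('pipeL','grey',(207,197),(430,215),16,18,.022)
two('pipeR','grey',(275,200),(385,248),16,18,.022)
for n,L in(('top',[(199,308),(471,300),(153,248),(495,235),(420,208),(331,208),(207,197),(275,200)]),('scene',[(342,172),(134,315),(410,172),(158,365),(262,335),(340,283),(427,217),(382,250)])):
    m=Ms[n];o=I[n]//3
    for k,c in(('grey',(255,255,255)),('dark',(255,0,255)),('brass',(0,255,255)),('red',(0,0,255))):o[m[k]>0]=c
    t=[cv2.resize(crop(o,u,v,60,70,1),(200,240),interpolation=cv2.INTER_NEAREST) for u,v in L]
    cv2.imwrite(f'pics/{n}k.png',np.vstack([np.hstack(t[:4]),np.hstack(t[4:])]))
a=cv2.imread('pics/topk.png');b=cv2.imread('pics/scenek.png');cv2.imwrite('pics/k.png',cv2.resize(np.vstack([a,b]),(500,600),interpolation=cv2.INTER_AREA))
E
```

```text
socket [197.3158 307.4335] 314.5 [341.8516 170.9543] 342.5 tri [0.3844 0.3158 0.0269] 0.0007792414160655875 top@z [0.3847 0.3165 0.025 ] sc@z [0.3824 0.3178 0.025 ]
reducer sil [471.3625 299.473 ] 262.5 [134.442  316.6754] 532.0 tri [ 0.3971 -0.3446  0.0195] 0.00031639416244049504 top@z [ 0.3972 -0.3431  0.024 ] sc@z [ 0.4011 -0.3467  0.024 ]
reducer mouth [475.4597 299.2789] 76.5 [131.7542 306.0063] 80.0 tri [ 0.3974 -0.3448  0.0494] 0.0003531560013018581 top@z [ 0.3973 -0.3454  0.048 ] sc@z [ 0.3962 -0.344   0.048 ]
wheel [150.6575 247.2236] 235.5 [410.782  159.2201] 157.5 tri [0.525  0.4166 0.0725] 0.0002554056212549934 top@z [0.5249 0.4163 0.074 ] sc@z [0.5262 0.4144 0.074 ]
brass [157.7054 249.8259] 224.0 [407.2651 174.336 ] 376.0 tri [0.5231 0.4126 0.0283] 0.0016748487042171868 top@z [0.5244 0.415  0.022 ] sc@z [0.5177 0.4202 0.022 ]
((157.10888671875, 249.6995086669922), (16.626882553100586, 31.419618606567383), 23.498565673828125)
gaugecase [499.6181 233.3077] 449.5 [157.466  355.9619] 586.5 tri [ 0.5519 -0.3999  0.0745] 0.002539504824498061 top@z [ 0.5504 -0.3989  0.08  ] sc
[... 370 characters left out ...]
[0.5801 0.0054 0.0238] 0.004724955375561197 top@z [0.5832 0.0068 0.015 ] sc@z [0.5722 0.0112 0.015 ]
tee [419.425  207.4467] 907.0 [260.1592 335.155 ] 1696.0 tri [ 0.6225 -0.2237  0.029 ] 0.0010985820004866262 top@z [ 0.6234 -0.2239  0.026 ] sc@z [ 0.6201 -0.2223  0.026 ]
((419.6353759765625, 209.73899841308594), (30.58751678466797, 43.32517623901367), 88.36341857910156)
pipeL [207.103  196.6795] 220.0 [427.3278 213.8633] 150.0 tri [0.6542 0.2969 0.031 ] 0.003570888225616067 top@z [0.6547 0.2975 0.022 ] sc@z [0.6495 0.3095 0.022 ]
pipeR [274.7277 199.4402] 196.5 [383.7927 246.8356] 186.5 tri [0.6466 0.1325 0.0305] 0.0042508498632201595 top@z [0.6467 0.1316 0.022 ] sc@z [0.6424 0.1429 0.022 ]
```

View pics/k.png

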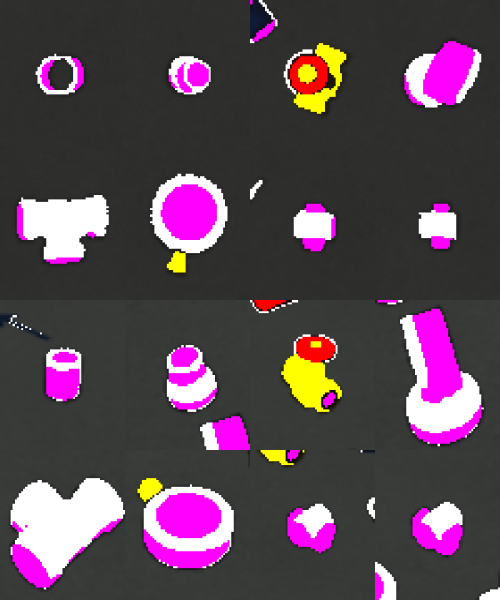

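The masks match the parts, and the triangulated heights agree with the text: reducer mouth 49 mm, wheel 72 mm, ring 31 mm, pipe spacing 166 mm. Next I measure the tee axis, gauge foot and valve bore direction.

```bash
python3 - <<'E'
from seg import *
from scipy.optimize import least_squares
np.set_printoptions(precision=4,suppress=True)
I={n:cv2.imread(f'pics/{n}0.png') for n in('top','scene')};Ms={n:masks(I[n]) for n in I}
_,_,c=blob(Ms['top']['obj'],420,208,30);r=cv2.minAreaRect(c)
W=lambda p,z:plane('top',p,z)[:2]
bx=[W(p,.026) for p in cv2.boxPoints(r)];print('tee box',bx,'centre',W(r[0],.026))
P=np.array([W(p[0],.026) for p in c]);P0=np.array(W(r[0],.026))
# far edge of collars: max x points by y bins
for lo,hi in((-.048,-.036),(.036,.048)):
    s=P[(P[:,1]-P0[1]>lo)&(P[:,1]-P0[1]<hi)];print('edge x',s[:,0].max(),s[:,0].min(),s[:,1].mean())
o=P[P[:,0]<P0[0]-.02];print('outlet y range by x',[(round(x,3),P[abs(P[:,0]-x)<.003,1].min().round(4),P[abs(P[:,0]-x)<.003,1].max().round(4)) for x in np.arange(P[:,0].min(),P[:,0].min()+.03,.006)])
# gauge foot: R=32 on z=0, near-side contour
def foot(n,u,v,w,cond):
    _,_,c=blob(Ms[n]['obj'],u,v,w);q=np.array([plane(n,p[0],0)[:2] for p in c if cond(p[0])])
    f=least_squares(lambda x:np.hypot(*(q-x).T)-.032,q.mean(0),loss='soft_l1',f_scale=.001);return f.x,len(q),np.sqrt(2*f.cost/len(q))
print('foot top',foot('top',495,235,22,lambda p:p[0]<487)); print('foot scene',foot('scene',158,365,36,lambda p:p[1]>383))
# case dark quad, direction
_,_,c=blob(Ms['top']['dark'],502,234,20)
b=cv2.boxPoints(cv2.minAreaRect(c));B=[W(p,.085) for p in b];print('case',B,np.mean(B,0),[np.degrees(np.arctan2(*(B[(i+1)%4]-B[i])[::-1])) for i in range(4)])
# valve brass quad
_,_,c=blob(Ms['top']['brass']|Ms['top']['red'],157,249,24)
c=blob(Ms['top']['brass'],155,249,22)[2]
h=cv2.minAreaRect(c);B=[W(p,.022) for p in cv2.boxPoints(h)];print('valve',B,np.mean(B,0),[np.degrees(np.arctan2(*(B[(i+1)%4]-B[i])[::-1])) for i in range(2)],[np.linalg.norm(B[(i+1)%4]-B[i]) for i in range(2)])
# right edge of valve: hull line
hull=cv2.convexHull(c)[:,0];e=[(np.linalg.norm(hull[i]-hull[i-1]),hull[i-1],hull[i]) for i in range(len(hull))]
e.sort(key=lambda t:-t[0])
for l,a,b in e[:4]:
    d=W(b,.022)-W(a,.022);print('hull',l,a,b,np.degrees(np.arctan2(d[1],d[0])))
# port axis
m=Ms['top']['brass'];a,A,c=blob(m,326,227,9);print('port contour',np.array([W(p[0],.015) for p in c])[::3].tolist())
E
```

```text
tee box [array([ 0.6547, -0.1708]), array([ 0.6571, -0.278 ]), array([ 0.5808, -0.2774]), array([ 0.5786, -0.1709])] centre [ 0.6177 -0.2242]
edge x 0.6568150000432171 0.611725924714433 -0.26694559816308583
edge x 0.6548789368414203 0.6073510118861758 -0.181860179211773
outlet y range by x [(np.float64(0.58), np.float64(-0.2412), np.float64(-0.2043)), (np.float64(0.586), np.float64(-0.2463), np.float64(-0.202)), (np.float64(0.592), np.float64(-0.249), np.float64(-0.2021)), (np.float64(0.598), np.float64(-0.2467), np.float64(-0.2023)), (np.float64(0.604), np.float64(-0.2443), np.float64(-0.205)), (np.float64(0.61), np.float64(-0.2718), np.float64(-0.1732))]
foot top (array([ 0.5505, -0.4081]), 26, np.float64(0.00062766364037277))
foot scene (array([ 0.5462, -0.399 ]), 42, np.float64(0.0007300496170020935))
case [array([ 0.5285, -0.362 ]), array([ 0.5905, -0.3936]), array([ 0.5722, -0.4315]), array([ 0.5104, -0.3997])] [ 0.5504 -0.3967] [np.float64(-26.97864355028813), np.float64(-115.78656037259483), np.float64(152.80773776056196), np.float64(64.32405082672877)]
valve [array([0.498 , 
[... 197 characters left out ...]
22), np.float64(0.040805753512300036)]
hull 25.079872407968907 [144 259] [154 236] -22.038182997575042
hull 10.198039027185569 [168 240] [166 250] 170.05082331847962
hull 9.486832980505138 [155 265] [146 262] 71.13194925665545
hull 8.602325267042627 [163 257] [158 264] 145.447422027746
port contour [[0.5957212298808636, 0.008328494802174388], [0.5882749050621728, 0.013344586362273148], [0.5808392850229018, 0.01835346682763609], [0.575825219104259, 0.013482302961524854], [0.5732816963019242, 0.006124216487054926], [0.5732248286724064, -0.0012627381398188156], [0.5806893964793565, -0.001355023954313389], [0.5881637867352936, -0.0014474312055379399], [0.5931705572887515, 0.0009576955839681739]]
```

Measured so far:

| Part | Position | Direction |
|---|---|---|
| Tee origin | (0.630, -0.224) | yaw 1.3° |
| Socket target | (0.526, -0.226) | – |
| Valve | (0.525, 0.416) | bore azimuth -22° |
| Gap centre | (0.650, 0.214) | pipe azimuth 87° |
| Ring centre | (0.6385, -0.007) | port azimuth 165.7° |
| Gauge | about (0.549, -0.402) | dial azimuth about -116° |

Now I move to the socket.

Request:
carry_out(
  moves=[
    [[0.93, -0.51, 0], 0.0446, 1],
    [[0.93, -0.51, 0], 0.0446, 1],
    [[0.93, -0.51, 0], 0.0446, 1],
    [[0.93, -0.51, 0], 0.0446, 1],
    [[0.93, -0.51, 0], 0.0446, 1],
    [[0.93, -0.51, 0], 0.0446, 1],
    [[0.93, -0.51, 0], 0.0446, 1],
  ],
  grip_force=40,
)

```text
t: 0.68
ee_pos: [0.3264, -0.4483, 0.2482]
eef_rot: [-0.0, 1.0, 0.003, 0.0]
contact_force: [0.1, -0.5, -0.6]
opening: 0.999
finger_force: 0.0
```

Request:
carry_out(
  moves=[
    [[0.2, -1, 0], 0, 1],
    [[0.2, -1, 0], 0, 1],
    [[0.2, -1, 0], 0, 1],
    [[0.2, -1, 0], 0, 1],
    [[0.2, -1, 0], 0, 1],
    [[0.2, -1, 0], 0, 1],
  ],
)

```text
t: 1.18
ee_pos: [0.3645, -0.2457, 0.2484]
eef_rot: [-0.0, 1.0, 0.003, 0.0]
contact_force: [1.5, 0.0, 1.0]
opening: 1.0
finger_force: 0.0
```

Request:
carry_out(
  moves=[
    [[0.1, -1, 0], 0, 1],
    [[0.1, -1, 0], 0, 1],
    [[0.1, -1, 0], 0, 1],
    [[0.1, -1, 0], 0, 1],
    [[0.1, -1, 0], 0, 1],
    [[0.1, -1, 0], 0, 1],
  ],
)

```text
t: 1.68
ee_pos: [0.3838, -0.0463, 0.2486]
eef_rot: [-0.0, 1.0, 0.003, 0.0]
contact_force: [-0.2, 0.2, 0.9]
opening: 0.997
finger_force: 0.0
```

Request:
carry_out(
  moves=[
    [[0, -1, 0.2], 0, 1],
    [[0, -1, 0.2], 0, 1],
    [[0, -1, 0.2], 0, 1],
    [[0, -1, 0.2], 0, 1],
    [[0, -1, 0.2], 0, 1],
    [[0, -1, 0.2], 0, 1],
  ],
)

```text
t: 2.18
ee_pos: [0.3827, 0.1541, 0.2076]
eef_rot: [-0.001, 1.0, 0.003, -0.0]
contact_force: [-1.3, -0.2, 0.1]
opening: 1.003
finger_force: 0.0
```

Request:
carry_out(
  moves=[
    [[0, -0.81, 0.3], 0, 1],
    [[0, -0.81, 0.3], 0, 1],
    [[0, -0.81, 0.3], 0, 1],
    [[0, -0.81, 0.3], 0, 1],
    [[0, -0.81, 0.3], 0, 1],
    [[0, -0.81, 0.9], 0, 1],
    [[0, -0.81, 0.9], 0, 1],
    [[0, -0.81, 0.9], 0, 1],
    [[0, -0.81, 0.9], 0, 1],
    [[0, -0.81, 0.9], 0, 1],
  ],
)

```text
t: 3.02
ee_pos: [0.3828, 0.3104, 0.0277]
eef_rot: [0.001, 1.0, 0.0, -0.001]
contact_force: [-0.2, 0.0, 0.7]
opening: 1.001
finger_force: 0.0
```

Request:
carry_out(
  moves=[
    [[0, 0, 0], 0, 0.4],
    [[0, 0, 0], 0, 0.4],
    [[0, 0, 0], 0, 0.4],
    [[0, 0, 0], 0, 0.4],
    [[0, 0, 0], 0, 0.4],
    [[0, 0, 0], 0, 0.4],
    [[0, 0, 0], 0, 0.4],
    [[0, 0, 0], 0, 0.4],
  ],
)

```text
t: 3.68
ee_pos: [0.3844, 0.3117, 0.0304]
eef_rot: [-0.001, 1.0, 0.0, 0.002]
contact_force: [-2.3, -2.1, 21.0]
opening: 0.544
finger_force: 38.0
```

Request:
carry_out(
  moves=[
    [[0, 0, -0.15], 0, 0.4],
    [[0, 0, -0.3], 0, 0.4],
    [[0, 0, -0.5], 0, 0.4],
    [[0, 0, -0.5], 0, 0.4],
    [[0, 0, -0.5], 0, 0.4],
    [[0, 0, -0.5], 0, 0.4],
  ],
)

```text
t: 4.18
ee_pos: [0.3834, 0.3106, 0.1287]
eef_rot: [0.0, 1.0, -0.0, 0.001]
contact_force: [0.2, 0.1, -1.4]
opening: 0.544
finger_force: 43.4
```

```bash
python3 - <<'E'
from seg import *
s=arm.sense();print(s['ee_pos'],s['eef_rot'],s['joints'],s['contact_force'],s['opening'],s['finger_force'])
o=[]
for n in('top','scene'):
    im=arm.camera(n)[:,:,::-1].copy();cv2.imwrite(f'pics/{n}1.png',im)
    u=proj(n,s['ee_pos']);o.append(crop(im,u[0],u[1],110,110,3))
cv2.imwrite('pics/grab1.png',np.hstack(o))
E
```

```text
[0.38344439 0.31060327 0.12867395] [ 3.38556533e-05  9.99999865e-01 -4.01191227e-05  5.17724652e-04] [-0.19019626  0.42166319 -0.66199228  2.02209856  0.35551772  0.81100987
 -2.62936712] [ 0.18198799  0.0687679  -1.3529921 ] 0.544379520699068 43.41844093054533
```

View pics/grab1.png

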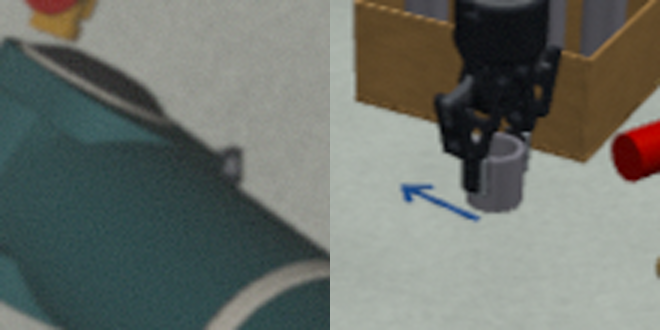

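The scene crop shows the socket held upright between the fingers, with the contact force back to about its weight. I carry it to the tee outlet.

Request:
carry_out(
  moves=[
    [[0.3, 1, 0], 0, 0.4],
    [[0.3, 1, 0], 0, 0.4],
    [[0.3, 1, 0], 0, 0.4],
    [[0.3, 1, 0], 0, 0.4],
    [[0.3, 1, 0], 0, 0.4],
    [[0.3, 1, 0], 0, 0.4],
    [[0.3, 1, 0], 0, 0.4],
  ],
)

```text
t: 4.87
ee_pos: [0.4434, 0.1087, 0.1274]
eef_rot: [0.0, 1.0, -0.002, -0.001]
contact_force: [-1.3, 1.6, -2.7]
opening: 0.534
finger_force: 43.3
```

Request:
carry_out(
  moves=[
    [[0.3, 1, 0], 0, 0.4],
    [[0.3, 1, 0], 0, 0.4],
    [[0.3, 1, 0], 0, 0.4],
    [[0.3, 1, 0], 0, 0.4],
    [[0.3, 1, 0], 0, 0.4],
    [[0.3, 1, 0], 0, 0.4],
    [[0.3, 1, 0], 0, 0.4],
  ],
)

```text
t: 5.45
ee_pos: [0.5035, -0.0897, 0.1274]
eef_rot: [-0.0, 1.0, -0.001, -0.001]
contact_force: [-0.4, 0.7, -2.4]
opening: 0.54
finger_force: 43.3
```

Request:
carry_out(
  moves=[
    [[0.11, 0.685, 0], 0, 0.4],
    [[0.11, 0.685, 0], 0, 0.4],
    [[0.11, 0.685, 0], 0, 0.4],
    [[0.11, 0.685, 0], 0, 0.4],
    [[0.11, 0.685, 0], 0, 0.4],
    [[0.11, 0.685, 0], 0, 0.4],
    [[0.11, 0.685, 0], 0, 0.4],
    [[0.11, 0.685, 0], 0, 0.4],
  ],
)

```text
t: 6.12
ee_pos: [0.5258, -0.2237, 0.1281]
eef_rot: [-0.0, 1.0, 0.002, -0.0]
contact_force: [-0.3, 1.2, -1.3]
opening: 0.541
finger_force: 43.3
```

```bash
python3 - <<'E'
from seg import *
s=arm.sense();print(s['ee_pos'],s['eef_rot'],s['joints'],s['contact_force'],s['opening'],s['finger_force'])
o=[]
for n in('top','scene'):
    im=arm.camera(n)[:,:,::-1].copy();cv2.imwrite(f'pics/{n}2.png',im)
    u=proj(n,s['ee_pos']);o.append(crop(im,u[0],u[1],130,130,3))
cv2.imwrite('pics/grab2.png',np.hstack(o))
E
```

```text
[ 0.52575855 -0.22372016  0.12814711] [-3.69076857e-04  9.99998516e-01  1.67412245e-03 -1.71876316e-04] [ 0.73475979  0.51367803 -0.4945456   1.83630194  0.30953944  0.86902359
 -1.47549756] [-0.26187662  1.21797922 -1.28244566] 0.5413933637002643 43.30631394870579
```

View pics/grab2.png

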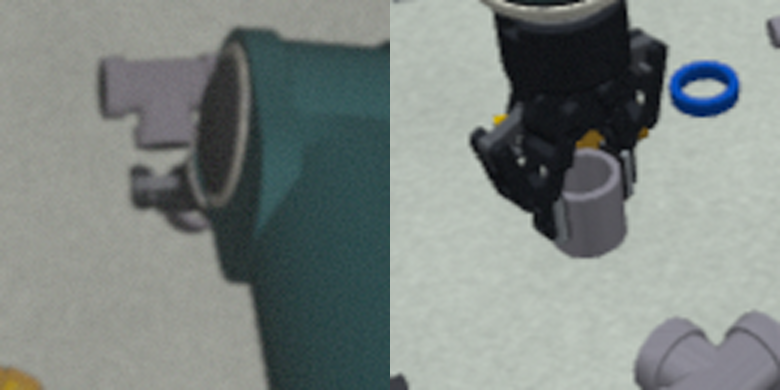

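The socket is held upright just off the outlet, about 2.6 mm too far in y, so I correct that, lower and release.

Request:
carry_out(
  moves=[
    [[0, 0.013, 0.2], 0, 0.4],
    [[0, 0.013, 0.35], 0, 0.4],
    [[0, 0.013, 0.45], 0, 0.4],
    [[0, 0.013, 0.49], 0, 0.4],
    [[0, 0.013, 0.495], 0, 0.4],
    [[0, 0.013, 0.495], 0, 0.4],
    [[0, 0.013, 0.495], 0, 0.4],
    [[0, 0.013, 0.49], 0, 0.65],
    [[0, 0.013, 0.49], 0, 0.8],
    [[0, 0.013, 0.49], 0, 1],
    [[0, 0.013, 0.49], 0, 1],
    [[0, 0.013, 0.49], 0, 1],
  ],
)

```text
t: 7.22
ee_pos: [0.5256, -0.2285, 0.0304]
eef_rot: [0.0, 1.0, 0.0, 0.0]
contact_force: [0.1, 0.1, -0.6]
opening: 0.998
finger_force: 0.0
```

Request:
carry_out(
  moves=[
    [[0, 0, -0.2], 0, 1],
    [[0, 0, -0.4], 0, 1],
    [[0, 0, -0.6], 0, 1],
    [[0, 0, -0.6], 0, 1],
    [[-0.6, 0.6, -0.6], 0, 1],
    [[-0.6, 0.6, -0.6], 0, 1],
    [[-0.6, 0.6, -0.6], 0, 1],
    [[-0.6, 0.6, -0.6], 0, 1],
    [[-0.6, 0.6, -0.6], 0, 1],
    [[-0.6, 0.6, -0.6], 0, 1],
  ],
)

```text
t: 8.05
ee_pos: [0.4033, -0.3508, 0.1502]
eef_rot: [0.0, 1.0, -0.002, -0.0]
contact_force: [0.8, 1.8, -0.1]
opening: 1.0
finger_force: 0.0
```

```bash
cat > look.py <<'E'
from seg import *
np.set_printoptions(precision=4,suppress=True)
def shot(tag):
    I={n:arm.camera(n)[:,:,::-1].copy() for n in('top','scene')}
    for n in I: cv2.imwrite(f'pics/{n}{tag}.png',I[n])
    s=arm.sense();print(s['ee_pos'],s['eef_rot'],'j7',s['joints'][6])
    return I,{n:masks(I[n]) for n in I}
def both(name,Ms,k,X,wt,ws,z):
    ut=proj('top',X).round().astype(int);us=proj('scene',X).round().astype(int)
    for n,u,w in(('top',ut,wt),('scene',us,ws)):
        try:
            a,A,c=blob(Ms[n][k],*u,w);print(name,n,a,A,plane(n,a,z))
            if n=='top':b=a
            else: print('  tri',*tri(b,a))
        except Exception as e: print(name,n,'none',e)
E
python3 - <<'E'
from look import *
I,M=shot(3);both('socket',M,'obj',(.526,-.226,.025),18,22,.025);both('redmouth',M,'dark',(.3975,-.3448,.048),8,10,.048)
o=[crop(I[n],*proj(n,(.526,-.226,.03)),110,110,3) for n in I]
cv2.imwrite('pics/v3.png',np.hstack(o))
E
```

```text
[ 0.4058 -0.3483  0.1504] [-0.0001  1.      0.0002  0.0002] j7 -1.1357246350184549
socket top [423.5392 246.9481] 308.5 [ 0.5257 -0.2311  0.025 ]
socket scene [222.6544 312.5562] 651.5 [ 0.523  -0.2281  0.025 ]
  tri [ 0.5255 -0.2302  0.0283] 0.0003112826932131794
redmouth top [474.168  297.3458] 187.5 [ 0.4019 -0.3425  0.048 ]
redmouth scene [131.7479 306.0064] 78.0 [ 0.3962 -0.344   0.048 ]
  tri [ 0.4005 -0.3436  0.0505] 0.004639722049718292
```

View pics/v3.png

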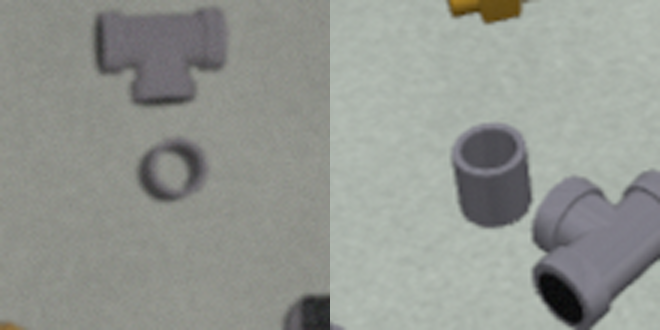

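The socket stands upright at about (0.5255, -0.230), with the right gap, but about 4 mm off the outlet axis. I regrip it and shift it back on line.

Request:
carry_out(
  moves=[
    [[0.6, -0.6, 0], 0, 1],
    [[0.6, -0.6, 0], 0, 1],
    [[0.6, -0.6, 0], 0, 1],
    [[0.6, -0.6, 0], 0, 1],
    [[0.6, -0.6, 0], 0, 1],
    [[0.6, -0.6, 0], 0, 1],
    [[0.6, -0.6, 0.2], 0, 1],
    [[0.6, -0.6, 0.4], 0, 1],
    [[0.6, -0.6, 0.59], 0, 1],
    [[0.6, -0.6, 0.59], 0, 1],
    [[0.6, -0.6, 0.59], 0, 1],
  ],
)

```text
t: 9.07
ee_pos: [0.5248, -0.2277, 0.0317]
eef_rot: [-0.001, 1.0, 0.001, -0.001]
contact_force: [0.8, 0.3, 1.2]
opening: 1.003
finger_force: 0.0
```

Request:
carry_out(
  moves=[
    [[0, 0, 0], 0, 0.4],
    [[0, 0, 0], 0, 0.4],
    [[0, 0, 0], 0, 0.4],
    [[0, 0, 0], 0, 0.4],
    [[0, 0, 0], 0, 0.4],
    [[0, 0, 0], 0, 0.4],
    [[0, 0, -0.01], 0, 0.4],
    [[0, -0.018, -0.01], 0, 0.4],
    [[0, -0.018, -0.01], 0, 0.4],
    [[0, -0.018, 0], 0, 0.4],
    [[0, -0.018, 0], 0, 0.4],
    [[0, -0.018, 0], 0, 0.4],
  ],
)

```text
t: 10.07
ee_pos: [0.5262, -0.2244, 0.0338]
eef_rot: [0.0, 1.0, 0.001, 0.001]
contact_force: [-9.7, 5.5, 29.6]
opening: 0.543
finger_force: 45.4
```

Request:
carry_out(
  moves=[
    [[0, 0, 0], 0, 0.65],
    [[0, 0, 0], 0, 0.8],
    [[0, 0, 0], 0, 1],
    [[0, 0, 0], 0, 1],
    [[0, 0, 0], 0, 1],
    [[0, 0, -0.2], 0, 1],
    [[0, 0, -0.4], 0, 1],
    [[0, 0, -0.6], 0, 1],
    [[0, 0, -0.6], 0, 1],
    [[-0.6, 0.9, -0.6], 0, 1],
    [[-0.6, 0.9, -0.6], 0, 1],
    [[-0.6, 0.9, -0.6], 0, 1],
  ],
)

```text
t: 11.07
ee_pos: [0.4554, -0.3298, 0.1525]
eef_rot: [0.0, 1.0, 0.001, 0.0]
contact_force: [0.7, -1.1, -0.4]
opening: 1.001
finger_force: 0.0
```

```bash
python3 - <<'E'
from look import *
I,M=shot(4);both('socket',M,'obj',(.526,-.226,.025),18,22,.025);both('redmouth',M,'dark',(.3975,-.3448,.048),8,10,.048)
E
```

```text
[ 0.4518 -0.3351  0.1518] [ 0.001   1.     -0.0041 -0.0011] j7 -1.2279390491970232
socket top [422.1874 247.3219] 306.0 [ 0.5249 -0.2277  0.025 ]
socket scene [223.7967 311.3506] 646.0 [ 0.5223 -0.2245  0.025 ]
  tri [ 0.5247 -0.2267  0.0284] 0.0006617532750272231
redmouth top [475.4932 299.2763] 73.0 [ 0.3973 -0.3455  0.048 ]
redmouth scene [131.6926 306.0519] 77.0 [ 0.3962 -0.3441  0.048 ]
  tri [ 0.3974 -0.3449  0.0494] 0.00030412440505017934
```

Request:
carry_out(
  moves=[
    [[-0.27, 0.04, 0], 0, 1],
    [[-0.27, 0.04, 0], 0, 1],
    [[-0.27, 0.04, 0], 0, 1],
    [[-0.27, 0.04, 0], 0, 1],
    [[-0.27, 0.04, 0], 0, 1],
    [[-0.27, 0.04, 0], 0, 1],
    [[-0.27, 0.04, 0], 0, 1],
  ],
)

```text
t: 11.75
ee_pos: [0.403, -0.3365, 0.1522]
eef_rot: [-0.0, 1.0, 0.001, 0.0]
contact_force: [-0.4, 0.1, -1.0]
opening: 0.998
finger_force: 0.0
```

Request:
carry_out(
  moves=[
    [[-0.025, 0.033, 0.2], 0, 1],
    [[-0.025, 0.033, 0.4], 0, 1],
    [[-0.025, 0.033, 0.54], 0, 1],
    [[-0.025, 0.033, 0.54], 0, 1],
    [[-0.025, 0.033, 0.54], 0, 1],
    [[-0.025, 0.033, 0.54], 0, 1],
  ],
)

```text
t: 12.25
ee_pos: [0.3984, -0.3437, 0.0458]
eef_rot: [0.0, 1.0, 0.001, 0.001]
contact_force: [-0.4, -0.1, 0.6]
opening: 0.998
finger_force: 0.0
```

Request:
carry_out(
  moves=[
    [[0, 0, 0], 0, 0.25],
    [[0, 0, 0], 0, 0.25],
    [[0, 0, 0], 0, 0.25],
    [[0, 0, 0], 0, 0.25],
    [[0, 0, 0], 0, 0.25],
    [[0, 0, 0], 0, 0.25],
    [[0, 0, 0], 0, 0.25],
    [[0, 0, 0], 0, 0.25],
  ],
)

```text
t: 12.92
ee_pos: [0.3975, -0.3438, 0.0451]
eef_rot: [0.0, 1.0, 0.0, 0.0]
contact_force: [-3.9, 2.1, 14.5]
opening: 0.395
finger_force: 38.6
```

Request:
carry_out(
  moves=[
    [[0, 0, -0.15], 0, 0.25],
    [[0, 0, -0.3], 0, 0.25],
    [[0, 0, -0.5], 0, 0.25],
    [[0, 0, -0.5], 0, 0.25],
    [[0, 0, -0.5], 0, 0.25],
    [[0, 0, -0.5], 0, 0.25],
  ],
)

```text
t: 13.42
ee_pos: [0.3968, -0.3435, 0.1439]
eef_rot: [0.0, 1.0, 0.0, -0.0]
contact_force: [-0.7, 0.4, -2.1]
opening: 0.389
finger_force: 41.7
```

```bash
python3 - <<'E'
from look import *
I,M=shot(5);p=arm.sense()['ee_pos']
cv2.imwrite('pics/v5.png',np.hstack([crop(I[n],*proj(n,p),110,110,3) for n in I]))
E
```

```text
[ 0.3967 -0.3431  0.1431] [-0.0007  1.      0.0003 -0.0007] j7 -1.1428082697653308
```

View pics/v5.png

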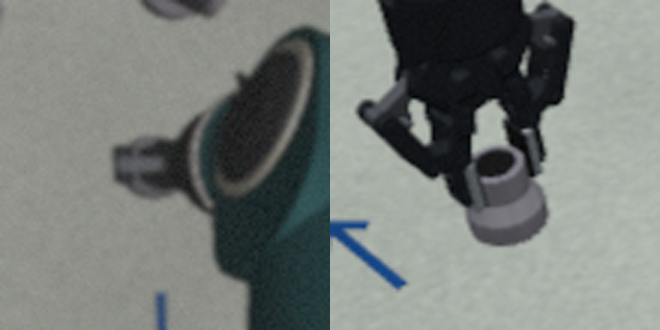

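The reducer is held upright, wide end down. I carry it above the socket.

Request:
carry_out(
  moves=[
    [[0.64, -0.595, 0], 0, 0.25],
    [[0.64, -0.595, 0], 0, 0.25],
    [[0.64, -0.595, 0], 0, 0.25],
    [[0.64, -0.595, 0], 0, 0.25],
    [[0.64, -0.595, 0], 0, 0.25],
    [[0.64, -0.595, 0], 0, 0.25],
    [[0.64, -0.595, 0], 0, 0.25],
    [[0.64, -0.595, 0], 0, 0.25],
    [[0.64, -0.595, 0], 0, 0.25],
  ],
)

```text
t: 14.27
ee_pos: [0.5242, -0.2254, 0.1437]
eef_rot: [-0.0, 1.0, -0.001, -0.001]
contact_force: [-0.8, 0.9, -1.2]
opening: 0.392
finger_force: 41.7
```

```bash
python3 - <<'E'
from look import *
I,M=shot(6)
im=I['scene'];m=M['scene']
both('mouth',M,'dark',(.5247,-.2267,.145),6,9,.145)
cv2.imwrite('pics/v6.png',crop(im,*proj('scene',(.525,-.227,.1)),110,110,5))
E
```

```text
[ 0.5245 -0.2253  0.1441] [ 0.      1.     -0.0005 -0.0002] j7 -1.4756403625098238
mouth top [432.1802 240.8865] 92.5 [ 0.5258 -0.224   0.145 ]
mouth scene [214.7782 265.479 ] 127.0 [ 0.5179 -0.2277  0.145 ]
  tri [ 0.5229 -0.2265  0.1473] 0.007971739835065642
```

View pics/v6.png

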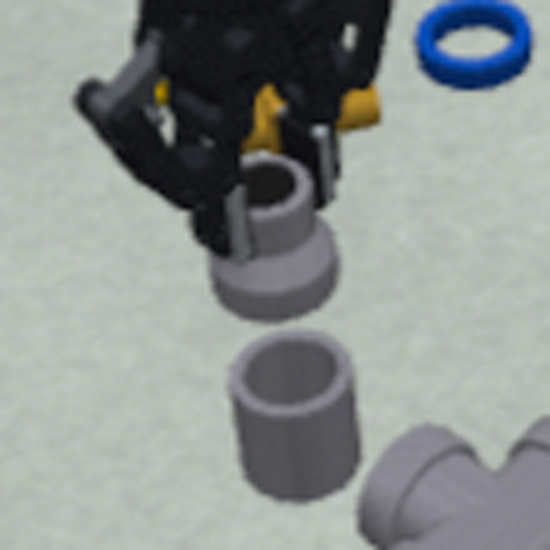

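```bash
python3 - <<'E'
from look import *
m=masks(cv2.imread('pics/scene6.png'))
X=(.5247,-.2267)
for z in(.025,.05,.0985,.106,.1145): print(z,proj('scene',(*X,z)))
print('d/dx,dy',proj('scene',(X[0]+.01,X[1],.1))-proj('scene',(*X,.1)),proj('scene',(X[0],X[1]+.01,.1))-proj('scene',(*X,.1)))
g=cv2.imread('pics/scene6.png')
for v in range(270,340,5):
    r=np.where(m['obj'][v,190:250])[0]+190
    print(v,r.min() if len(r) else 0,r.max() if len(r) else 0)
E
```

```text
0.025 [223.7963 312.5638]
0.05 [222.5924 303.526 ]
0.0985 [220.1618 285.2796]
0.106 [219.7743 282.3702]
0.1145 [219.3311 279.0435]
d/dx,dy [3.6361 2.4339] [ 3.9599 -2.7863]
270 201 228
275 204 230
280 207 231
285 208 231
290 211 227
295 222 226
300 213 234
305 211 234
310 212 235
315 213 249
320 214 249
325 216 249
330 237 249
335 238 249
```

The scene edges put the reducer within about 1 mm of the socket axis. I lower and release.

Request:
carry_out(
  moves=[
    [[0.002, -0.005, 0.1], 0, 0.25],
    [[0.002, -0.005, 0.18], 0, 0.25],
    [[0.002, -0.005, 0.22], 0, 0.25],
    [[0.002, -0.005, 0.235], 0, 0.25],
    [[0.002, -0.005, 0.24], 0, 0.25],
    [[0.002, -0.005, 0.24], 0, 0.25],
    [[0.002, -0.005, 0.24], 0, 0.25],
    [[0.002, -0.005, 0.24], 0, 0.25],
  ],
)

```text
t: 15.03
ee_pos: [0.5259, -0.2236, 0.097]
eef_rot: [0.0, 1.0, 0.0, 0.0]
contact_force: [0.5, -0.5, -2.5]
opening: 0.393
finger_force: 41.6
```

Request:
carry_out(
  moves=[
    [[0, 0, 0], 0, 0.45],
    [[0, 0, 0], 0, 0.5],
    [[0, 0, 0], 0, 0.6],
    [[0, 0, 0], 0, 0.8],
    [[0, 0, 0], 0, 1],
    [[0, 0, 0], 0, 1],
    [[0, 0, -0.1], 0, 1],
    [[0, 0, -0.3], 0, 1],
    [[0, 0, -0.5], 0, 1],
    [[0, 0, -0.6], 0, 1],
    [[0, 0, -0.6], 0, 1],
  ],
)

```text
t: 15.95
ee_pos: [0.5274, -0.2239, 0.2211]
eef_rot: [0.002, 1.0, 0.0, 0.003]
contact_force: [0.3, 0.2, -0.1]
opening: 1.004
finger_force: 0.0
```

Request:
carry_out(
  moves=[
    [[-0.2, -1, 0], -0.1, 1],
    [[-0.2, -1, 0], -0.1, 1],
    [[-0.2, -1, 0], -0.1, 1],
    [[-0.2, -1, 0], -0.1, 1],
    [[-0.2, -1, 0], -0.1, 1],
    [[-0.2, -1, 0], -0.1, 1],
    [[-0.2, -1, 0], -0.1, 1],
  ],
)

```text
t: 16.53
ee_pos: [0.4852, -0.0218, 0.2163]
eef_rot: [0.0, 0.95, 0.311, 0.0]
contact_force: [0.2, -0.9, 0.0]
opening: 0.999
finger_force: 0.0
```

```bash
python3 - <<'E'
from look import *
I,M=shot(7);both('mouth',M,'dark',(.525,-.227,.098),8,10,.098);both('stack',M,'obj',(.525,-.227,.05),26,30,.05);both('wheel',M,'red',(.525,.4166,.0725),18,16,.074)
cv2.imwrite('pics/v7.png',np.hstack([crop(I[n],*proj(n,(.525,-.227,.06)),100,100,3) for n in I]))
E
```

```text
[ 0.4855 -0.0242  0.2161] [ 0.      0.9512  0.3085 -0.0001] j7 -1.1803378193925158
mouth top [427.7129 243.4769] 68.5 [ 0.5256 -0.2248  0.098 ]
mouth scene [221.0962 284.8846] 78.0 [ 0.5248 -0.2245  0.098 ]
  tri [ 0.5254 -0.2248  0.0986] 0.00036810058105276184
stack top [422.9334 246.503 ] 333.0 [ 0.5241 -0.2241  0.05  ]
stack scene [223.2614 304.6605] 919.5 [ 0.5279 -0.2279  0.05  ]
  tri [ 0.5245 -0.2252  0.0456] 0.00023486080279737232
wheel top [150.8152 247.0584] 257.0 [0.5253 0.4159 0.074 ]
wheel scene [410.7977 159.2348] 159.0 [0.5262 0.4144 0.074 ]
  tri [0.5253 0.4162 0.0728] 0.0002857976092937876
```

View pics/v7.png

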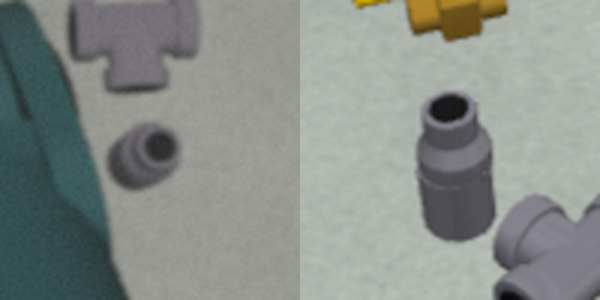

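The reducer sits centred on the socket: mouth (0.525, -0.225) at height 0.0986, and the walls line up. Next is the brass valve.

Request:
carry_out(
  moves=[
    [[0.67, -0.75, 0], 0, 1],
    [[0.67, -0.75, 0], 0, 1],
    [[0.67, -0.75, 0], 0, 1],
    [[0.67, -0.75, 0], 0, 1],
    [[0.67, -0.75, 0], 0, 1],
    [[0.67, -0.75, 0], 0, 1],
  ],
)

```text
t: 17.13
ee_pos: [0.5054, 0.1826, 0.2164]
eef_rot: [-0.002, 0.95, 0.311, 0.001]
contact_force: [-0.2, 0.9, -0.6]
opening: 1.001
finger_force: 0.0
```

Request:
carry_out(
  moves=[
    [[0.67, -0.75, 0], -0.1, 1],
    [[0.67, -0.75, 0], -0.1, 1],
    [[0.67, -0.75, 0], -0.1, 1],
    [[0.67, -0.75, 0], -0.1, 1],
    [[0.67, -0.75, 0], -0.1, 1],
    [[0.67, -0.75, 0], -0.1, 1],
    [[0.67, -0.75, 0], -0.1, 1],
    [[0.67, -0.75, 0], -0.1, 1],
  ],
)

```text
t: 17.8
ee_pos: [0.5265, 0.3755, 0.2155]
eef_rot: [0.0, 0.81, 0.587, -0.001]
contact_force: [0.7, 0.3, 0.2]
opening: 1.0
finger_force: 0.0
```

```bash
cat > d.py <<'E'
import sys
from h import *
s=arm.sense();t=np.array([float(x) for x in sys.argv[1:4]]);q=s['eef_rot'];M=R.from_quat(q[[1,2,3,0]]).as_matrix()
print(s['ee_pos'],'yaw',np.degrees(np.arctan2(M[1,0],M[0,0])),'units',M.T@(t-s['ee_pos'])/.2,'j7',s['joints'][6])
E
python3 d.py .525 .416 .073
```

```text
[0.52645525 0.37554699 0.2154588 ] yaw 71.85736549687769 units [ 0.19072091 -0.06946219  0.71212877] j7 -1.3845936811520951
```

Request:
carry_out(
  moves=[
    [[0.19, -0.07, 0], 0, 1],
    [[0.19, -0.07, 0], 0, 1],
    [[0.19, -0.07, 0.2], 0, 1],
    [[0.19, -0.07, 0.4], 0, 1],
    [[0.19, -0.07, 0.6], 0, 1],
    [[0.19, -0.07, 0.735], 0, 1],
    [[0.19, -0.07, 0.735], 0, 1],
    [[0.19, -0.07, 0.735], 0, 1],
    [[0.19, -0.07, 0.735], 0, 1],
  ],
)

```text
t: 18.55
ee_pos: [0.5253, 0.4172, 0.0715]
eef_rot: [-0.0, 0.809, 0.587, 0.001]
contact_force: [-0.4, -0.2, 0.5]
opening: 1.002
finger_force: 0.0
```

Request:
carry_out(
  moves=[
    [[0, 0, 0], 0, 0.4],
    [[0, 0, 0], 0, 0.4],
    [[0, 0, 0], 0, 0.4],
    [[0, 0, 0], 0, 0.4],
    [[0, 0, 0], 0, 0.4],
    [[0, 0, 0], 0, 0.4],
    [[0, 0, 0], 0, 0.4],
  ],
  grip_force=60,
)

```text
t: 19.13
ee_pos: [0.5248, 0.4177, 0.071]
eef_rot: [0.0, 0.809, 0.588, 0.001]
contact_force: [-1.4, -3.0, 14.0]
opening: 0.557
finger_force: 59.8
```

Request:
carry_out(
  moves=[
    [[0, 0, -0.1], 0, 0.4],
    [[0, 0, -0.25], 0, 0.4],
    [[0, 0, -0.4], 0, 0.4],
    [[0, 0, -0.4], 0, 0.4],
    [[0, 0, -0.4], 0, 0.4],
    [[0, 0, -0.4], 0, 0.4],
  ],
)

```text
t: 19.63
ee_pos: [0.524, 0.4167, 0.1487]
eef_rot: [0.0, 0.809, 0.588, -0.0]
contact_force: [0.5, -0.0, -4.0]
opening: 0.558
finger_force: 63.3
```

```bash
python3 d.py .65 .2138 .15; python3 - <<'E'
from look import *
I,M=shot(8);p=arm.sense()['ee_pos']
cv2.imwrite('pics/v8.png',np.hstack([crop(I[n],*proj(n,p),110,110,3) for n in I]))
E
```

```text
[0.52403243 0.41673296 0.14872716] yaw 72.02273766598772 units [-0.77074012  0.91225432 -0.00571027] j7 -1.4671575757090254
[0.5238 0.4167 0.148 ] [ 0.0001  0.8089  0.588  -0.0009] j7 -1.4671224162554464
```

View pics/v8.png

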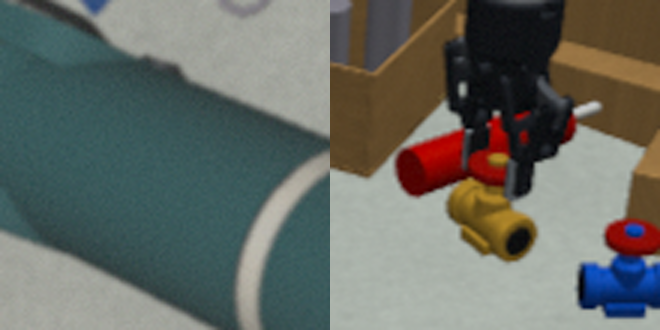

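The valve hangs upright by its wheel. I move it over the gap and turn it.

Request:
carry_out(
  moves=[
    [[-0.77, 0.91, 0], 0.1967, 0.4],
    [[-0.77, 0.91, 0], 0.1967, 0.4],
    [[-0.77, 0.91, 0], 0.1967, 0.4],
    [[-0.77, 0.91, 0], 0.1967, 0.4],
    [[-0.77, 0.91, 0], 0.1967, 0.4],
    [[-0.77, 0.91, 0], 0.1967, 0.4],
    [[-0.77, 0.91, 0], 0.1967, 0.4],
    [[-0.77, 0.91, 0], 0.1967, 0.4],
    [[-0.77, 0.91, 0], 0.1967, 0.4],
    [[-0.77, 0.91, 0], 0.1967, 0.4],
    [[-0.77, 0.91, 0], 0.1967, 0.4],
    [[-0.77, 0.91, 0], 0.1967, 0.4],
  ],
)

```text
t: 20.73
ee_pos: [0.6493, 0.2147, 0.1485]
eef_rot: [0.0, 1.0, 0.013, -0.001]
contact_force: [-0.2, 0.6, -2.5]
opening: 0.56
finger_force: 63.3
```

```bash
python3 d.py .65 .2145 .072; python3 - <<'E'
from look import *
I,M=shot(9)
# bore of valve seen in scene: brass extents
a,A,c=blob(M['scene']['brass'],*proj('scene',(.65,.214,.1)).round().astype(int),26);print(a,A,plane('scene',a,.1),cv2.minAreaRect(c))
print(proj('scene',(.65,.214,.1)),[proj('scene',(.65+.0018*k,.214+.038*k,.0993)) for k in(-1,1)])
E
```

```text
[0.64933386 0.21466658 0.14847908] yaw 1.4490473752270436 units [0.00374234 0.00069418 0.38239189] j7 -2.2011654106740592
[0.6495 0.2146 0.1487] [ 0.0001  0.9999  0.0126 -0.0004] j7 -2.2009746286080865
[410.379  205.5449] 453.0 [0.654  0.2169 0.1   ] ((409.2167053222656, 206.78968811035156), (20.30877685546875, 36.228233337402344), 58.392494201660156)
[408.1319 205.4285] [array([397.5392, 213.2188]), array([418.3253, 198.3917])]
```

Request:
carry_out(
  moves=[
    [[0.003, 0, 0.15], 0, 0.4],
    [[0.003, 0, 0.28], 0, 0.4],
    [[0.003, 0, 0.35], 0, 0.4],
    [[0.003, 0, 0.38], 0, 0.4],
    [[0.003, 0, 0.392], 0, 0.4],
    [[0.003, 0, 0.392], 0, 0.4],
    [[0.003, 0, 0.392], 0, 0.4],
    [[0.003, 0, 0.392], 0, 0.4],
  ],
)

```text
t: 21.5
ee_pos: [0.6506, 0.2149, 0.0716]
eef_rot: [-0.0, 1.0, 0.011, 0.0]
contact_force: [-0.5, 0.3, -4.3]
opening: 0.559
finger_force: 63.3
```

Request:
carry_out(
  moves=[
    [[0, 0, 0], 0, 0.6],
    [[0, 0, 0], 0, 0.65],
    [[0, 0, 0], 0, 0.8],
    [[0, 0, 0], 0, 1],
    [[0, 0, 0], 0, 1],
    [[0, 0, 0], 0, 1],
    [[0, 0, -0.1], 0, 1],
    [[0, 0, -0.3], 0, 1],
    [[0, 0, -0.5], 0, 1],
    [[0, 0, -0.7], 0, 1],
    [[0, 0, -0.7], 0, 1],
  ],
)

```text
t: 22.42
ee_pos: [0.6527, 0.2162, 0.2194]
eef_rot: [-0.002, 1.0, 0.011, 0.005]
contact_force: [0.3, 0.3, 0.4]
opening: 0.998
finger_force: 0.0
```

Request:
carry_out(
  moves=[
    [[-0.5, 1, 0], 0, 1],
    [[-0.5, 1, 0], 0, 1],
    [[-0.5, 1, 0], 0, 1],
    [[-0.5, 1, 0], 0, 1],
    [[-0.5, 1, 0], 0, 1],
    [[-0.5, 1, 0], 0, 1],
    [[-0.5, 1, 0], 0, 1],
  ],
)

```text
t: 23.0
ee_pos: [0.5534, 0.008, 0.211]
eef_rot: [0.001, 1.0, 0.008, -0.0]
contact_force: [0.0, -0.1, 0.4]
opening: 1.002
finger_force: 0.0
```

```bash
python3 - <<'E'
from look import *
I,M=shot(10);both('wheel',M,'red',(.65,.2138,.0725),18,16,.074)
W=lambda p,z:plane('top',p,z)[:2]
a,A,c=blob(M['top']['brass'],*proj('top',(.65,.214,.022)).round().astype(int),22)
B=[W(p,.022) for p in cv2.boxPoints(cv2.minAreaRect(c))];print('valve',B,np.mean(B,0),[np.degrees(np.arctan2(*(B[(i+1)%4]-B[i])[::-1])) for i in range(2)],[np.linalg.norm(B[(i+1)%4]-B[i]) for i in range(2)])
for n,X in(('L',(.655,.297,.022)),('R',(.6467,.132,.022))):
    a,A,c=blob(M['top']['grey'],*proj('top',X).round().astype(int),14);B=[W(p,.03) for p in cv2.boxPoints(cv2.minAreaRect(c))];print(n,A,W(a,.022),B)
    both('pipe'+n,M,'grey',X,14,16,.022)
cv2.imwrite('pics/v10.png',np.hstack([crop(I[n],*proj(n,(.65,.214,.03)),110,110,3) for n in I]))
E
```

```text
[0.5547 0.0122 0.2112] [0.     0.9999 0.0101 0.0003] j7 -1.8582278438968869
wheel top [238.5404 193.2659] 249.5 [0.6513 0.2134 0.074 ]
wheel scene [407.5888 215.84  ] 237.5 [0.6531 0.2119 0.074 ]
  tri [0.6518 0.2137 0.0723] 0.00032081300938677487
valve [array([0.6711, 0.2539]), array([0.6706, 0.1777]), array([0.6331, 0.1776]), array([0.6336, 0.2535])] [0.6521 0.2157] [np.float64(-90.37117779895054), np.float64(-179.80316765755248)] [np.float64(0.07615456206378675), np.float64(0.037528369210898464)]
L 223.0 [0.655  0.2974] [array([0.635 , 0.3178]), array([0.6747, 0.3184]), array([0.6744, 0.2745]), array([0.6347, 0.2741])]
pipeL top [207.1749 196.5553] 223.0 [0.655  0.2974 0.022 ]
pipeL scene [427.5464 214.0131] 152.5 [0.6502 0.3094 0.022 ]
  tri [0.6547 0.2969 0.0308] 0.0038703515055591316
R 209.5 [0.6472 0.1314] [array([0.6637, 0.1524]), array([0.6634, 0.1084]), array([0.6286, 0.1085]), array([0.6289, 0.1524])]
pipeR top [274.8321 199.2108] 209.5 [0.6472 0.1314 0.022 ]
pipeR scene [383.9044 246.7683] 193.5 [0.6425 0.1433 0.022 ]
  tri [0.647  0.1322 0.0311] 0.004266390094793794
```

View pics/v10.png

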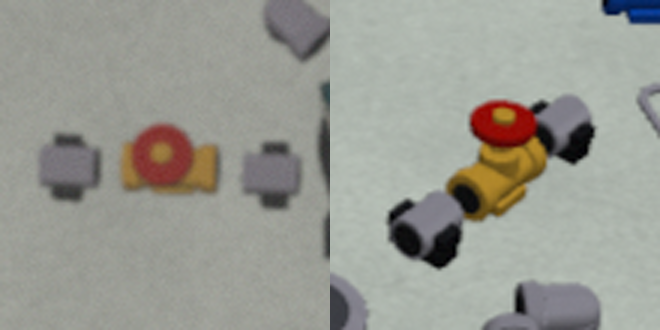

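The valve stands midway in line: wheel (0.652, 0.214) against a gap centre of (0.651, 0.214), with its collars level with the pipes on both sides. Now the gauge.

Request:
carry_out(
  moves=[
    [[0, 1, 0], -0.2, 1],
    [[0, 1, 0], -0.2, 1],
    [[0, 1, 0], -0.2, 1],
    [[0, 1, 0], -0.2, 1],
    [[0, 1, 0], -0.2, 1],
    [[0, 1, 0], -0.2, 1],
    [[0, 1, 0], -0.2, 1],
    [[0, 1, 0], -0.2, 1],
    [[0, 1, 0], -0.2, 1],
    [[0, 1, 0], -0.2, 1],
    [[0, 1, 0], -0.2, 1],
    [[0, 1, 0], -0.2, 1],
  ],
)

```text
t: 24.1
ee_pos: [0.5597, -0.1861, 0.2107]
eef_rot: [-0.0, 0.801, 0.598, 0.001]
contact_force: [-0.5, 0.1, 0.7]
opening: 1.005
finger_force: 0.0
```

Request:
carry_out(
  moves=[
    [[-0.95, 0.29, 0], -0.223, 1],
    [[-0.95, 0.29, 0], -0.223, 1],
    [[-0.95, 0.29, 0], -0.223, 1],
    [[-0.95, 0.29, 0], -0.223, 1],
    [[-0.95, 0.29, 0], -0.223, 1],
    [[-0.95, 0.29, 0], -0.223, 1],
    [[-0.95, 0.29, 0], -0.223, 1],
    [[-0.95, 0.29, 0], -0.223, 1],
    [[-0.95, 0.29, 0], -0.223, 1],
    [[-0.95, 0.29, 0], -0.223, 1],
    [[-0.95, 0.29, 0], -0.223, 1],
    [[-0.95, 0.29, 0], -0.223, 1],
  ],
)

```text
t: 25.1
ee_pos: [0.5603, -0.3853, 0.2106]
eef_rot: [-0.0, 0.227, 0.974, 0.0]
contact_force: [-0.5, 0.4, 1.0]
opening: 1.003
finger_force: 0.0
```

```bash
python3 d.py .549 -.402 .086; python3 - <<'E'
from look import *
# case mid from both views: bright rim + dark case, above the foot; use stored first pictures
Ms={n:masks(cv2.imread(f'pics/{n}0.png')) for n in('top','scene')}
c=blob(Ms['scene']['dark'],165,345,22)[2];h=cv2.approxPolyDP(cv2.convexHull(c),2.5,True)[:,0];print('scene case',h.tolist())
c=blob(Ms['top']['dark'],502,234,20)[2];h=cv2.approxPolyDP(cv2.convexHull(c),1.5,True)[:,0];print('top case',h.tolist())
for X in((.549,-.402),(.549,-.397)):
  d=np.array([-np.cos(np.radians(63.5)),-np.sin(np.radians(63.5))])
  l=np.array([-d[1],d[0]])
  for n in('scene','top'):
    print(X,n,'expected case corners (mid-height sides; face then back)',[proj(n,(*(np.array(X)+d*s*.015+l*t*.034),.079)).round(1).tolist() for s in(1,-1) for t in(1,-1)],'tops',[proj(n,(*(np.array(X)+d*s*.015),.113)).round(1).tolist() for s in(1,-1)])
E
```

```text
[ 0.56034549 -0.38529819  0.21055312] yaw 153.79750255190146 units [ 0.0138611  -0.10057045  0.62267343] j7 1.1971486230090784
scene case [[146, 337], [159, 335], [169, 366], [153, 366]]
top case [[503, 219], [512, 225], [503, 247], [499, 248], [488, 243], [488, 237], [493, 226], [498, 220]]
(0.549, -0.402) scene expected case corners (mid-height sides; face then back) [[149.2, 371.7], [141.7, 342.6], [167.2, 366.1], [159.0, 337.5]] tops [[141.8, 343.5], [159.9, 338.1]]
(0.549, -0.402) top expected case corners (mid-height sides; face then back) [[512.4, 223.8], [500.8, 249.7], [500.8, 218.3], [489.2, 244.1]] tops [[512.2, 234.8], [500.3, 229.0]]
(0.549, -0.397) scene expected case corners (mid-height sides; face then back) [[151.6, 369.8], [144.1, 340.9], [169.6, 364.3], [161.3, 335.8]] tops [[144.3, 341.7], [162.2, 336.4]]
(0.549, -0.397) top expected case corners (mid-height sides; face then back) [[510.3, 223.9], [498.7, 249.7], [498.6, 218.3], [487.0, 244.1]] tops [[510.1, 234.8], [498.1, 229.1]]
```

Request:
carry_out(
  moves=[
    [[0.01, -0.1, 0], 0, 1],
    [[0.01, -0.1, 0.15], 0, 1],
    [[0.01, -0.1, 0.3], 0, 1],
    [[0.01, -0.1, 0.45], 0, 1],
    [[0.01, -0.1, 0.6], 0, 1],
    [[0.01, -0.1, 0.63], 0, 1],
    [[0.01, -0.1, 0.63], 0, 1],
    [[0.01, -0.1, 0.63], 0, 1],
  ],
)

```text
t: 25.77
ee_pos: [0.5498, -0.4028, 0.0862]
eef_rot: [0.0, 0.23, 0.973, 0.0]
contact_force: [0.5, -0.2, -0.2]
opening: 1.002
finger_force: 0.0
```

Request:
carry_out(
  moves=[
    [[0, 0, 0], 0, 0.7],
    [[0, 0, 0], 0, 0.6],
    [[0, 0, 0], 0, 0.5],
    [[0, 0, 0], 0, 0.4],
    [[0, 0, 0], 0, 0.25],
    [[0, 0, 0], 0, 0.25],
    [[0, 0, 0], 0, 0.25],
    [[0, 0, 0], 0, 0.25],
    [[0, 0, 0], 0, 0.25],
  ],
)

```text
t: 26.52
ee_pos: [0.5492, -0.4032, 0.0856]
eef_rot: [0.0, 0.229, 0.973, -0.0]
contact_force: [-1.4, 2.1, 6.4]
opening: 0.392
finger_force: 59.7
```

Request:
carry_out(
  moves=[
    [[0, 0, -0.1], 0, 0.25],
    [[0, 0, -0.25], 0, 0.25],
    [[0, 0, -0.4], 0, 0.25],
    [[0, 0, -0.4], 0, 0.25],
    [[0, 0, -0.4], 0, 0.25],
    [[0, 0, -0.4], 0, 0.25],
  ],
)

```text
t: 27.02
ee_pos: [0.5482, -0.4032, 0.1639]
eef_rot: [-0.001, 0.229, 0.973, -0.0]
contact_force: [-0.3, -0.3, -4.3]
opening: 0.393
finger_force: 60.4
```

```bash
python3 d.py .6385 -.007 .15; python3 - <<'E'
from look import *
I,M=shot(11)
p=arm.sense()['ee_pos']
# near-side foot contour at height .08 (lifted) in scene
n='scene';u=proj(n,(p[0],p[1],.091)).round().astype(int)
_,A,c=blob(M[n]['grey'],*u,22)
print(u,A,c[:,0].min(0),c[:,0].max(0))
E
```

```text
[ 0.5482225  -0.40315109  0.16389846] yaw 153.48552601432138 units [0.4802557  1.97395947 0.06935747] j7 1.197713606305513
[ 0.5482 -0.403   0.1634] [-0.001   0.2292  0.9734  0.0003] j7 1.1977714389293512
[152 350] 929.5 [134 328] [171 368]
```

The gauge is gripped and hangs straight, with its foot at columns 134–171 as expected. I raise it clear of the stack and move over the ring, turning -78°.

Request:
carry_out(
  moves=[
    [[0, 0, -0.2], 0, 0.25],
    [[0, 0, -0.3], 0, 0.25],
    [[0.24, 0.985, -0.3], 0, 0.25],
    [[0.24, 0.985, -0.3], 0, 0.25],
    [[0.24, 0.985, -0.3], 0, 0.25],
    [[0.24, 0.985, -0.3], 0, 0.25],
    [[0.24, 0.985, -0.3], 0, 0.25],
    [[0.24, 0.985, -0.3], 0, 0.25],
    [[0.24, 0.985, -0.3], 0, 0.25],
  ],
)

```text
t: 27.87
ee_pos: [0.594, -0.2027, 0.2242]
eef_rot: [-0.001, 0.227, 0.974, 0.0]
contact_force: [0.4, -0.9, -4.3]
opening: 0.387
finger_force: 61.2
```

Request:
carry_out(
  moves=[
    [[0.24, 0.985, 0], 0.216, 0.25],
    [[0.24, 0.985, 0], 0.216, 0.25],
    [[0.24, 0.985, 0], 0.216, 0.25],
    [[0.24, 0.985, 0], 0.216, 0.25],
    [[0.24, 0.985, 0], 0.216, 0.25],
    [[0.24, 0.985, 0], 0.216, 0.25],
    [[0.24, 0.985, 0], 0.216, 0.25],
    [[0.24, 0.985, 0], 0.216, 0.25],
    [[0.24, 0.985, 0], 0.216, 0.25],
    [[0.24, 0.985, 0], 0.216, 0.25],
    [[0.24, 0.985, 0], 0.216, 0.25],
    [[0.24, 0.985, 0], 0.216, 0.25],
  ],
)

```text
t: 28.87
ee_pos: [0.6386, -0.0087, 0.2241]
eef_rot: [-0.0, 0.792, 0.611, -0.001]
contact_force: [0.2, -0.3, -4.4]
opening: 0.393
finger_force: 62.0
```

```bash
python3 d.py .6387 -.0062 .15
```

```text
[ 0.63859357 -0.00866396  0.22411236] yaw 75.34576393553124 units [ 0.01232033 -0.00223073  0.37055543] j7 -0.6226018193719236
```

Request:
carry_out(
  moves=[
    [[0.012, 0, 0.15], 0, 0.25],
    [[0.012, 0, 0.3], 0, 0.25],
    [[0.012, 0, 0.4], 0, 0.25],
    [[0.012, 0, 0.4], 0, 0.25],
    [[0.012, 0, 0.4], 0, 0.25],
    [[0.012, 0, 0.4], 0, 0.25],
  ],
)

```text
t: 29.37
ee_pos: [0.64, -0.0054, 0.1461]
eef_rot: [0.0, 0.789, 0.614, 0.001]
contact_force: [-0.5, 0.5, -3.8]
opening: 0.389
finger_force: 61.8
```

```bash
python3 - <<'E'
from look import *
from scipy.optimize import least_squares
I,M=shot(12);p=arm.sense()['ee_pos'];zb=p[2]-.0856
n='scene';m=M[n]['obj'];c0=(.6385,-.007)
u=proj(n,(*c0,zb+.011))
# lower edge of the foot: project candidate circle; print width rows
for v in range(int(u[1])-14,int(u[1])+50,4):
    r=np.where(m[v,int(u[0])-40:int(u[0])+40])[0]+int(u[0])-40
    print(v,r.min() if len(r) else 0,r.max() if len(r) else 0,end=' | ')
print()
a=np.linspace(0,2*np.pi,90)
for nm,R_,z,c in(('ring top',.046,.03,c0),('foot bot',.032,zb,c0),('foot top',.032,zb+.022,c0)):
    q=np.array([proj(n,(c[0]+R_*np.cos(t),c[1]+R_*np.sin(t),z)) for t in a]);print(nm,q.min(0),q.max(0))
cv2.imwrite('pics/v12.png',crop(I[n],u[0],u[1],120,120,5))
E
```

```text
[ 0.6401 -0.0054  0.1464] [0.0006 0.7892 0.6141 0.0008] j7 -0.6700281828911256
249 330 379 | 253 331 379 | 257 328 379 | 261 327 357 | 265 327 356 | 269 324 356 | 273 320 359 | 277 319 361 | 281 319 361 | 285 319 361 | 289 319 360 | 293 321 359 | 297 324 356 | 301 330 351 | 305 0 0 | 309 0 0 | 
ring top [317.7693 263.6253] [362.3176 294.1867]
foot bot [324.7178 257.02  ] [356.1893 278.1574]
foot top [324.8485 248.9405] [356.678  269.9859]
```

View pics/v12.png

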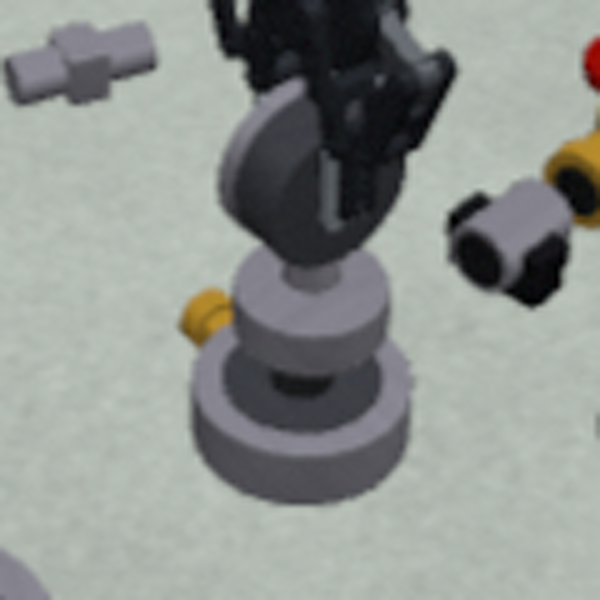

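The gauge hangs over the ring with the dial side toward the brass port. The foot is about 2 mm too far in +x and +y. I correct that, lower and release.

Request:
carry_out(
  moves=[
    [[-0.011, -0.007, 0.06], 0, 0.25],
    [[-0.011, -0.007, 0.11], 0, 0.25],
    [[-0.011, -0.007, 0.14], 0, 0.25],
    [[-0.011, -0.007, 0.15], 0, 0.25],
    [[-0.011, -0.007, 0.152], 0, 0.25],
    [[-0.011, -0.007, 0.152], 0, 0.25],
    [[-0.011, -0.007, 0.152], 0, 0.25],
    [[-0.011, -0.007, 0.152], 0, 0.25],
  ],
)

```text
t: 30.13
ee_pos: [0.6378, -0.0074, 0.1153]
eef_rot: [0.001, 0.789, 0.614, 0.0]
contact_force: [-4.0, -3.9, 17.5]
opening: 0.39
finger_force: 64.2
```

Request:
carry_out(
  moves=[
    [[0, 0, 0], 0, 0.45],
    [[0, 0, 0], 0, 0.5],
    [[0, 0, 0], 0, 0.6],
    [[0, 0, 0], 0, 0.8],
    [[0, 0, 0], 0, 1],
    [[0, 0, 0], 0, 1],
    [[0, 0, 0], 0, 1],
    [[0, 0, -0.15], 0, 1],
    [[0, 0, -0.35], 0, 1],
    [[0, 0, -0.55], 0, 1],
    [[0, 0, -0.75], 0, 1],
    [[0, 0, -0.75], 0, 1],
  ],
)

```text
t: 31.13
ee_pos: [0.6397, -0.0062, 0.2724]
eef_rot: [0.003, 0.789, 0.614, 0.004]
contact_force: [0.9, 0.2, 0.8]
opening: 1.0
finger_force: 0.0
```

Request:
carry_out(
  moves=[
    [[-0.3, -1, 0], 0, 1],
    [[-0.3, -1, 0], 0, 1],
    [[-0.3, -1, 0], 0, 1],
    [[-0.3, -1, 0], 0, 1],
    [[-0.3, -1, 0], 0, 1],
    [[-0.3, -1, 0], 0, 1],
    [[-0.3, -1, 0], 0, 1],
    [[-0.3, -1, 0], 0, 1],
  ],
)

```text
t: 31.8
ee_pos: [0.4293, -0.0163, 0.265]
eef_rot: [0.001, 0.79, 0.614, 0.0]
contact_force: [0.6, -0.7, -0.9]
opening: 0.996
finger_force: 0.0
```

Request:
carry_out(
  moves=[
    [[-1, 0, 0], 0, 1],
    [[-1, 0, 0], 0, 1],
    [[-1, 0, 0], 0, 1],
    [[-1, 0, 0], 0, 1],
    [[-1, 0, 0], 0, 1],
    [[-1, 0, 0], 0, 1],
    [[-1, 0, 0], 0, 1],
  ],
)

```text
t: 32.38
ee_pos: [0.3801, -0.2112, 0.2639]
eef_rot: [-0.001, 0.79, 0.613, 0.001]
contact_force: [0.6, 1.3, 0.5]
opening: 1.006
finger_force: 0.0
```

```bash
python3 - <<'E'
from look import *
I,M=shot(13);c0=(.6385,-.007)
both('wheel',M,'red',(.651,.2138,.0725),18,16,.074);both('mouth',M,'dark',(.525,-.226,.098),8,10,.098)
c=blob(M['top']['dark'],*proj('top',(*c0,.11)).round().astype(int),17)[2];B=[plane('top',q,.115)[:2] for q in cv2.boxPoints(cv2.minAreaRect(c))]
print('case',B,np.mean(B,0))
t=np.hstack([cv2.resize(crop(I[n],*proj(n,(*c0,.06)),100,100,1),(380,380),interpolation=cv2.INTER_CUBIC) for n in I])
b=np.hstack([cv2.resize(I[n],(380,210)) for n in I]);cv2.imwrite('pics/v13.png',np.vstack([t,b]))
E
```

```text
[ 0.3805 -0.2092  0.2641] [-0.0007  0.789   0.6144  0.0005] j7 0.11840963233500547
wheel top [238.5084 193.306 ] 238.0 [0.6512 0.2135 0.074 ]
wheel scene [407.5696 215.8474] 237.0 [0.653  0.2118 0.074 ]
  tri [0.6517 0.2138 0.0722] 0.0002993473595926167
mouth top [427.7548 243.5071] 70.0 [ 0.5256 -0.2248  0.098 ]
mouth scene [221.0608 284.8952] 79.5 [ 0.5248 -0.2246  0.098 ]
  tri [ 0.5254 -0.2248  0.0986] 0.0003168612702465753
case [array([0.6445, 0.0234]), array([0.6683, 0.0159]), array([ 0.6484, -0.0461]), array([ 0.6246, -0.0385])] [ 0.6464 -0.0114]
```

View pics/v13.png

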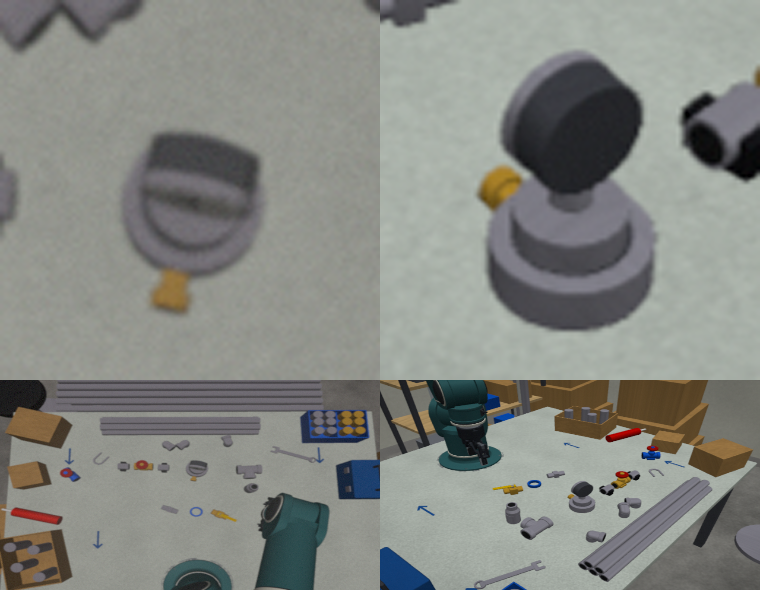

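The gauge stands centred on the ring (foot at 570, ring at 571 in the crop), dial toward the port, and the other parts stand where placed. I hand the job in.

```bash
python3 -c "
from cell import arm
print(arm.job_done())"
```

```text
the job is handed in; nothing more can be done
None
```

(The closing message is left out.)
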